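Load the waiting panel carrier into the test nest it fits and start the test

TASK

One of the two panel carriers is on hold in the white taped square; the other waits on the open bench. Slide the waiting one along the bench, without lifting it, into the test nest made for its size until it is fully home against the stop, and only then press that nest's start button fully down and let it come up again. Leave the carrier on hold, the other nest's button and everything else on the bench alone.

Things in the scene. Friction and masses are not known exactly. Their poses are not given: they have to be found in the camera images.
- carrier_large: large panel carrier: flat black frame round a sunk dark glass panel, 110 mm wide (its x), 130 mm long (its y), 18 mm high. Bars 14 mm wide on all four sides; window inside 82 x 102 mm, its glass floor 5 mm above the bench. Origin: centre of underside. Either end may go in first. Which carrier is on hold varies.
- carrier_small: small panel carrier: flat black frame round a sunk dark glass panel, 80 mm wide (its x), 100 mm long (its y), 18 mm high. Bars 14 mm wide on all four sides; window inside 52 x 72 mm, its glass floor 5 mm above the bench. Origin: centre of underside. Either end may go in first. Which carrier is on hold varies.
- nest_large_home (a point): large test nest (fixed; position varies): centre, at bench height, of its carrier when home; y = sliding-in direction. Two slippery rails 22 mm high, 130 mm long, 12 mm thick, 118 mm apart inside, no floor; stop face at y = +65 mm; mouth at y = -65 mm, rails flaring out 12 mm a side over 40 mm more. Behind the stop a grey head 28 mm high, 60 mm deep, start button on top
- nest_small_home (a point): small test nest (fixed; position varies): centre, at bench height, of its carrier when home; y = sliding-in direction. Two slippery rails 22 mm high, 100 mm long, 12 mm thick, 88 mm apart inside, no floor; stop face at y = +50 mm; mouth at y = -50 mm, rails flaring out 12 mm a side over 40 mm more. Behind the stop a grey head 28 mm high, 60 mm deep, start button on top
- hold_mid (a point): middle of the hold square, a rectangle of white tape on the bench 180 x 190 mm outside; one carrier, large or small, stands in it at the start
- start_large_top (a point): start button of the large nest: centre of the top of the black cap, 36 mm across, cap facing up, on the grey head 99 mm along y from the nest's home point
- start_small_top (a point): start button of the small nest: centre of the top of the black cap, 36 mm across, cap facing up, on the grey head 84 mm along y from the nest's home point
- start_large (a joint): travel of the large nest's start button: 0 up, 0.006 m fully down (5 N spring)
- start_small (a joint): travel of the small nest's start button: 0 up, 0.006 m fully down (5 N spring)
- roller: bystander: hand roller: black rubber cylinder 140 mm long, 38 mm thick, with a bent steel bracket and black grip, lying; about 230 mm long; origin under the rubber cylinder
- spray_bottle: bystander: clear bottle 64 mm across, 150 mm tall, standing; origin under its centre
- jar: bystander: low white jar with steel lid, 64 mm across, 50 mm tall; origin under its centre
- screwdriver: bystander: black-handled screwdriver 150 mm long, lying along its x axis
- brush: bystander: white-handled dusting brush 170 mm long, lying along its x axis
- cup: bystander: empty steel cup, 72 mm across, 80 mm tall; origin under its centre
Things that resemble listed ones, but are neither listed nor needed, are in the scene too. What is shaped like the carrier_small but green or orange is not meant.

How it is judged (in metres and radians):
On the way, in this order (a step that is already met when the one before it is completed fails the run):
1. the waiting carrier is home in the nest of its size, the other still on hold (((y of carrier_large in the frame of nest_large_home between -0.005 and 0.005 m and x of carrier_large in the frame of nest_large_home between -0.008 and 0.008 m and angle between the y axis of carrier_large and the y axis of nest_large_home, either way round below 0.08 rad and height (world z) of carrier_large below 0.006 m and horizontal distance between carrier_small and hold_mid below 0.06 m and distance of carrier_small from where it was at the start of the episode below 0.03 m) or (y of carrier_small in the frame of nest_small_home between -0.005 and 0.005 m and x of carrier_small in the frame of nest_small_home between -0.008 and 0.008 m and angle between the y axis of carrier_small and the y axis of nest_small_home, either way round below 0.08 rad and height (world z) of carrier_small below 0.006 m and horizontal distance between carrier_large and hold_mid below 0.06 m and distance of carrier_large from where it was at the start of the episode below 0.03 m))), for 0.2 s.
2. that nest's start button is pressed fully down (((y of carrier_large in the frame of nest_large_home between -0.005 and 0.005 m and x of carrier_large in the frame of nest_large_home between -0.008 and 0.008 m and angle between the y axis of carrier_large and the y axis of nest_large_home, either way round below 0.08 rad and height (world z) of carrier_large below 0.006 m and horizontal distance between carrier_small and hold_mid below 0.06 m and distance of carrier_small from where it was at the start of the episode below 0.03 m and value of joint start_large above 0.005 m) or (y of carrier_small in the frame of nest_small_home between -0.005 and 0.005 m and x of carrier_small in the frame of nest_small_home between -0.008 and 0.008 m and angle between the y axis of carrier_small and the y axis of nest_small_home, either way round below 0.08 rad and height (world z) of carrier_small below 0.006 m and horizontal distance between carrier_large and hold_mid below 0.06 m and distance of carrier_large from where it was at the start of the episode below 0.03 m and value of joint start_small above 0.005 m))), for 0.05 s.
At the end, for the whole second after the job is handed in: The waiting carrier rests in the nest of its size, within 5 mm of home along it, 8 mm across and 0.08 rad; the carrier on hold is moved less than 30 mm and within 60 mm of the hold square's middle; both start buttons are up (below 1.5 mm) (((y of carrier_large in the frame of nest_large_home between -0.005 and 0.005 m and x of carrier_large in the frame of nest_large_home between -0.008 and 0.008 m and angle between the y axis of carrier_large and the y axis of nest_large_home, either way round below 0.08 rad and height (world z) of carrier_large below 0.006 m and horizontal distance between carrier_small and hold_mid below 0.06 m and distance of carrier_small from where it was at the start of the episode below 0.03 m and linear speed of carrier_large below 0.01 m/s) or (y of carrier_small in the frame of nest_small_home between -0.005 and 0.005 m and x of carrier_small in the frame of nest_small_home between -0.008 and 0.008 m and angle between the y axis of carrier_small and the y axis of nest_small_home, either way round below 0.08 rad and height (world z) of carrier_small below 0.006 m and horizontal distance between carrier_large and hold_mid below 0.06 m and distance of carrier_large from where it was at the start of the episode below 0.03 m and linear speed of carrier_small below 0.01 m/s)) and value of joint each of start_large, start_small below 0.0015 m); the robot touches nothing.
It fails at once if a start button is pressed while its own carrier is not home in its nest (wrong button, or too early) ((value of joint start_large above 0.003 m and not (y of carrier_large in the frame of nest_large_home between -0.005 and 0.005 m and x of carrier_large in the frame of nest_large_home between -0.008 and 0.008 m and angle between the y axis of carrier_large and the y axis of nest_large_home, either way round below 0.08 rad and height (world z) of carrier_large below 0.006 m)) or (value of joint start_small above 0.003 m and not (y of carrier_small in the frame of nest_small_home between -0.005 and 0.005 m and x of carrier_small in the frame of nest_small_home between -0.008 and 0.008 m and angle between the y axis of carrier_small and the y axis of nest_small_home, either way round below 0.08 rad and height (world z) of carrier_small below 0.006 m))).
It fails at once if a carrier is lifted off the bench by more than 12 mm or tipped by more than 0.2 rad (height (world z) of any of carrier_large, carrier_small above 0.012 m or angle between any of carrier_large, carrier_small's own z axis and vertical above 0.2 rad).
It fails at once if the carrier on hold leaves the hold square (no carrier within 60 mm of its middle) (horizontal distance between each of carrier_large, carrier_small and hold_mid above 0.06 m).
It fails at once if another thing on the bench is moved by more than 30 mm (distance of any of roller, spray_bottle, jar, screwdriver, brush, cup from where it was at the start of the episode above 0.03 m).
It also fails if it takes over 56 s, if anything falls off the work surface, if the arm or the gripper's body presses on something with over 40 N, if the wrist force passes 120 N, or if a joint passes its speed limit or range.

ROBOT

A 6-joint arm with a two-finger parallel gripper is mounted at the origin on the work surface. World frame = base frame: x ahead of the robot, y to its left, z up, the work surface at z = 0. Lengths are in m, angles in degrees, forces in N, time in s.
With the tool pointing down it reaches from about 0.25 to 0.725 m from the base axis. Payload 9.7 kg.
Tool frame: the origin (TCP) lies midway between the tips of the shut fingers; the grasp point (between the pads) lies 19 mm behind it; z points along the fingers, y is the line along which they close (so a half turn about z gives the same grasp; the last joint's range is limited). The gripper opens to 85 mm and grips with 20 to 120 N. Pads are 22 mm wide; open, the fingers measure 114 mm over their backs; the gripper's body (76 mm by 85 mm) begins 54 mm behind the grasp point. The pads swing forward as they close: fully open they stand 13 mm farther back than shut.
Start: joints at [-75.401, 4.979, 10.078, 95.1, 0, 90], TCP at [0.139, -0.532, 0.231] pointing down, gripper open.
Joint ranges: [-179.16, 179.16], [-48.56, 103.87], [-65.8, 70.77], [-126.05, 130.52], [-82.76, 87.17], [-180, 180]. Speed limits (degrees/s): [127.2, 127.2, 147.25, 180, 180, 180].

INTERFACE

Orientations are given as [roll, pitch, yaw] about the fixed x, y, z axes, in that order (R = Rz(yaw) Ry(pitch) Rx(roll)).
In Python, from workcell import readout, imaging, bot, spotter gives the robot as it stands.
- The arm moves only by the shell command python3 -m jog 'ROWS' [FORCE]. ROWS is JSON, a list of rows, each an object with "rotation": the turn, a rotation vector about the world's x, y, z in degrees, a list of three; "translation": the shift along the world's x, y, z in mm, a list of three; "grip": the finger opening in mm, from 0 to 85.4. In form: [{"rotation": [wx, wy, wz], "translation": [dx, dy, dz], "grip": grip}, ...]. A call has 1 to 20 rows; each row is the pose to reach, as a shift and turn from the pose commanded when the call began; what a row does not reach only later rows make up. A row lasts 1/10 s, in which the tool goes at most 50 mm and 8.59 degrees, less where a joint would pass 70% of its speed; a pose out of reach is approached as far as the arm can. A call with a gripper value outside its range is refused whole. The fingers move at their own pace and stop on an object; FORCE is the grip in N (left out, the last holds). Time passes only in rows, so rows that repeat a pose let the fingers close. It gives the time, the measured TCP pose, the force, the opening and the grip force at its end, in the units of the state.
- readout.get_obs(): the state, without advancing time (a new reading comes with each control period).
- imaging.camera(name): name is "side" or "top" or "wrist"; returns (picture, depth): 384x512x3 uint8, red, green, blue; 384x512 float32, m along the optical axis (not along the pixel's ray), 0 where there is no reading.
- imaging.camera_info(name): a dict with "vertical_fov" (degrees; the focal length in pixels is half the picture's height over the tangent of half this angle, whatever the lens; pixels are square), "cx", "cy" (the principal point, pixels), "extrinsics" (4x4, takes a point from camera to world coordinates); the wrist camera has in their place "tool_from_camera" (4x4, takes a point from camera to tool coordinates, whose origin is the TCP and whose axes are the flange's). Camera axes: x right, y down, z forward; pixel columns grow to the right and rows downward; lengths in m; the calibration is good to about 2 mm. A picture is of the moment at which its call begins: read the wrist's pose just before it. camera_info takes no time and is no camera call.
- bot.job_done(): hands the job in; it is judged then, once.
Trained networks look in the newest picture that a camera, given by its name, has taken for a name from the list of things; names that differ only in an ending like _2 or _b are one class to them, and where a whole thing is asked for, a point or a joint stands for the part that bears it (a point fixed in the world has none). Each returns a list of dicts, best first, with "confidence" (0 to 1); they miss things now and then, are a little off and sometimes report something else, mostly with a low value. They report only what shows in the picture. A call takes as long as a camera call. They do not tell look-alikes from the thing itself.
- spotter.spot_in(camera, target): "box" ([centre column, centre row, width, height] in pixels, round what is visible of it).
- spotter.mark_of(camera, target): "uv" ([column, row] in pixels: a listed point, or the origin of a listed thing).
The state is a dict: "time": time; "q": joint angles; "qd": joint speeds; "joint_efforts": joint torques, N m; "ee_pos": TCP position; "tcp_rot": TCP orientation; "wrist_force": force on the tool from outside, world axes, zero at the start; "torque": the same for the moment, N m; "opening": finger opening in m; "grasp_force": force on a finger pad.
Only numpy, scipy, OpenCV 4.12 (cv2) and the standard library are available. Lean on these libraries where they do the work, as an engineer would, in place of code of your own. Each camera call takes 0.05 s, during which the arm holds its last target. There are 200 camera calls.

## Working session

There is one attempt and no reset: what is moved stays moved. The work goes in short steps, Python scripts to look and compute and a shell command to move; the robot and the scene stay as the last step left them, time stands still between calls to the robot, and variables do not carry over. Pictures are saved under pics/ and viewed, at most 10 in all, crops included, and the job is handed in when it is done.

```bash
mkdir -p pics; cat > h.py <<'E'
import numpy as np, cv2
from workcell import readout, imaging, bot, spotter
from scipy.spatial.transform import Rotation as R
def K(n):
    i=imaging.camera_info(n); return i,192/np.tan(np.radians(i["vertical_fov"]/2))
def ext(n,o=None):
    i,f=K(n)
    if n!="wrist": return np.array(i["extrinsics"])
    T=np.eye(4); T[:3,3]=o["ee_pos"]; T[:3,:3]=R.from_euler('xyz',o["tcp_rot"],degrees=True).as_matrix()
    return T@np.array(i["tool_from_camera"])
def ray(n,uv,z,o=None):
    i,f=K(n); T=ext(n,o); d=T[:3,:3]@np.array([(uv[0]-i["cx"])/f,(uv[1]-i["cy"])/f,1]); p=T[:3,3]
    return p+d*(z-p[2])/d[2]
def cloud(n,D,o=None):
    i,f=K(n); T=ext(n,o); v,u=np.mgrid[:384,:512]
    P=np.stack([(u-i["cx"])/f*D,(v-i["cy"])/f*D,D],-1)
    return P@T[:3,:3].T+T[:3,3]
E
python3 - <<'E'
from h import *
print(readout.get_obs())
for n in ("top","side"):
    p,D=imaging.camera(n); cv2.imwrite(f"pics/{n}0.png",p[...,::-1]); np.savez(f"{n}0.npz",p=p,D=D); print(n,K(n))
    if n=="top":
        big=cv2.resize(p[...,::-1],(800,600),interpolation=cv2.INTER_CUBIC); cv2.imwrite("pics/top0b.png",big)
for t,z in [("carrier_large",0),("carrier_small",0),("nest_large_home",0),("nest_small_home",0),("hold_mid",0),("start_large_top",.035),("start_small_top",.035),("roller",0),("spray_bottle",0),("jar",0),("cup",0)]:
    imaging  
    for m in spotter.mark_of("top",t)[:3]: print(t,round(m["confidence"],2),np.round(m["uv"]),ray("top",m["uv"],z).round(3)) if False else None
E
```

```text
{'time': 0.0, 'q': array([-7.54018952e+01,  5.01181992e+00,  1.00317139e+01,  9.50982963e+01,
        2.23314525e-04,  9.00002427e+01]), 'qd': array([ 0.04936982, -0.06086597, -0.05521729,  0.04714454, -0.06752096,
       -0.07741228]), 'joint_efforts': array([-1.04218830e-04, -5.20390213e+01,  4.64799929e+01,  1.64374639e-02,
       -1.45422473e-05, -2.39188876e-05]), 'ee_pos': array([ 0.13856221, -0.53201625,  0.23055161]), 'tcp_rot': array([-1.79921598e+02, -2.22982273e-04,  1.45978619e+01]), 'wrist_force': array([-0.4443447 , -0.29937668, -0.40467007]), 'torque': array([ 0.03575318, -0.02037664, -0.02503897]), 'grasp_force': 0.0, 'opening': 0.08551400776628687}
top ({'vertical_fov': 57.69505461195795, 'cx': 258.74866054724237, 'cy': 185.45736717814904, 'extrinsics': array([[-0.02277419, -0.99430315,  0.10412768,  0.35877755],
       [-0.99972499,  0.02323259,  0.0031914 , -0.1866134 ],
       [-0.00559237, -0.10402636, -0.99455882,  1.01382336],
       [ 0.        ,  0.        ,  0.        ,  1.        ]])}, np.float64(348.56150400130554))
side ({'vertical_fov': 42.056028730491406, 'cx': 252.4332416921215, 'cy': 190.66447237890245, 'extrinsics': array([[ 0.87584457, -0.33969374,  0.34278922, -0.13616612],
       [-0.48249107, -0.63098875,  0.60749944, -1.30500633],
       [ 0.00993239, -0.69746782, -0.71654727,  1.36139672],
       [ 0.        ,  0.        ,  0.        ,  1.        ]])}, np.float64(499.4470577127965))
```

View pics/top0b.png

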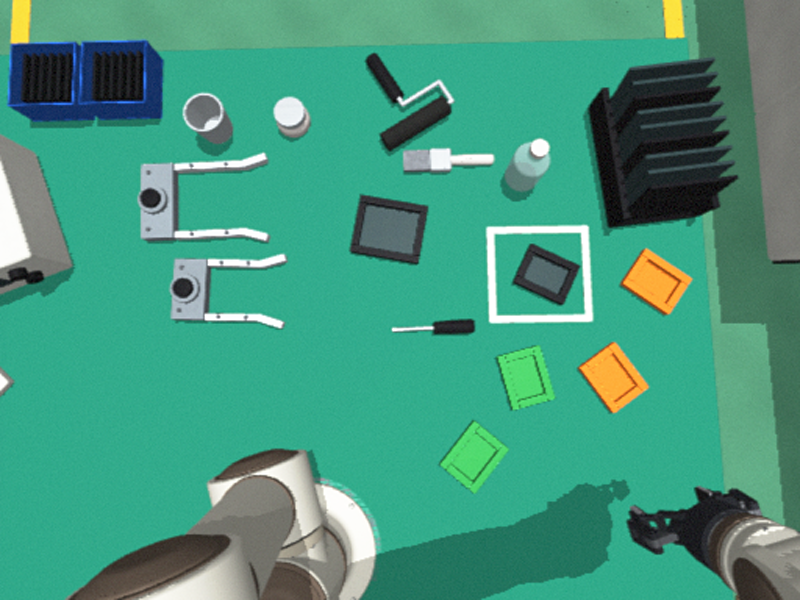

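```bash
python3 - <<'E'
from h import *
for t,z in [("carrier_large",0),("carrier_small",0),("nest_large_home",0),("nest_small_home",0),("hold_mid",0),("start_large_top",.035),("start_small_top",.035)]:
    for m in spotter.mark_of("top",t)[:3]: print(t,round(m["confidence"],2),np.round(m["uv"]),ray("top",m["uv"],z).round(3))
print(readout.get_obs()["time"])
E
```

```text
carrier_large 0.92 [248. 146.] [ 0.583 -0.153  0.   ]
carrier_small 0.88 [347. 173.] [ 0.495 -0.442  0.   ]
carrier_small 0.8 [386. 236.] [ 0.31  -0.546  0.   ]
carrier_small 0.79 [304. 288.] [ 0.168 -0.304  0.   ]
start_large_top 0.57 [ 97. 127.] [0.641 0.277 0.035]
start_small_top 0.55 [115. 184.] [0.474 0.224 0.035]
1.0
```

```bash
python3 - <<'E'
from h import *
d=np.load("top0.npz"); p,D=d["p"].astype(int),d["D"]; C=cloud("top",D)
def reg(u0,u1,v0,v1):
    m=np.zeros((384,512),bool); m[v0:v1,u0:u1]=1; return m
sat=p.max(-1)-p.min(-1)
def rect(m,z,name):
    m8=m.astype(np.uint8); n,l,s,c=cv2.connectedComponentsWithStats(m8); k=1+np.argmax(s[1:,4]); m=l==k
    v,u=np.nonzero(m); W=np.array([ray("top",(a,b),z)[:2] for a,b in zip(u,v)])
    r=cv2.minAreaRect((W*1000).astype(np.float32)); print(name,s[k,4],r); return r
m=reg(218,280,120,175)&(sat<40); print("z carrier",np.percentile(C[...,2][m],[5,25,50,75,95]).round(4))
rect(m,.018,"carrierL")
rect(reg(320,376,150,200)&(sat<40)&(p.max(-1)<120),.018,"hold carrier")
for nm,(u0,u1,v0,v1) in {"L":(85,176,95,158),"S":(105,186,160,212)}.items():
    w=reg(u0,u1,v0,v1)&(sat<40)&(p.min(-1)>90); z=C[...,2]
    h=w&(z>.024)&(z<.034); print(nm,"head z",np.median(z[h]),h.sum()); rect(h,.028,"head"+nm)
    ra=w&(z>.012)&(z<.0245)
    n,l,s,c=cv2.connectedComponentsWithStats(ra.astype(np.uint8))
    for k in range(1,n):
        if s[k,4]>40:
            P=C[l==k]; 
            print("rail",s[k],"z",np.median(P[:,2]).round(4))
            for y0 in np.arange(P[:,1].min(),P[:,1].max(),.02):
                q=P[(P[:,1]>=y0)&(P[:,1]<y0+.02)]; print("   y %.3f x %.4f..%.4f mean %.4f"%(y0+.01,q[:,0].min(),q[:,0].max(),q[:,0].mean()))
E
```

```text
z carrier [0.0035 0.0059 0.0082 0.0183 0.0211]Traceback (most recent call last):
  File "<stdin>", line 11, in <module>
  File "<stdin>", line 8, in rect
  File "h.py", line 12, in ray
    i,f=K(n); T=ext(n,o); d=T[:3,:3]@np.array([(uv[0]-i["cx"])/f,(uv[1]-i["cy"])/f,1]); p=T[:3,3]
        ~^^^
  File "h.py", line 5, in K
    i=imaging.camera_info(n); return i,192/np.tan(np.radians(i["vertical_fov"]/2))
ValueError: time passes only in moves, steps and waits
```

```bash
sed -i 's/^def K/import functools\n@functools.lru_cache\ndef K/' h.py; python3 - <<'E'
from h import *
d=np.load("top0.npz"); p,D=d["p"].astype(int),d["D"]; C=cloud("top",D)
def reg(u0,u1,v0,v1):
    m=np.zeros((384,512),bool); m[v0:v1,u0:u1]=1; return m
sat=p.max(-1)-p.min(-1)
i,f=K("top"); T=ext("top")
def rect(m,z,name):
    m8=m.astype(np.uint8); n,l,s,c=cv2.connectedComponentsWithStats(m8); k=1+np.argmax(s[1:,4]); m=l==k
    v,u=np.nonzero(m); W=np.array([ray("top",(a,b),z)[:2] for a,b in zip(u,v)])
    r=cv2.minAreaRect((W*1000).astype(np.float32)); print(name,s[k,4],r); return r
m=reg(218,280,120,175)&(sat<40)
rect(m,.018,"carrierL")
rect(reg(320,376,150,200)&(sat<40)&(p.max(-1)<120),.018,"hold carrier")
for nm,(u0,u1,v0,v1) in {"L":(85,176,95,158),"S":(105,186,160,212)}.items():
    w=reg(u0,u1,v0,v1)&(sat<40)&(p.min(-1)>90); z=C[...,2]
    h=w&(z>.024)&(z<.034); print(nm,"head z",np.median(z[h]),h.sum()); rect(h,.028,"head"+nm)
    ra=w&(z>.012)&(z<.0245)
    n,l,s,c=cv2.connectedComponentsWithStats(ra.astype(np.uint8))
    for k in range(1,n):
        if s[k,4]>40:
            P=C[l==k]; 
            print("rail",s[k],"z",np.median(P[:,2]).round(4))
            for y0 in np.arange(P[:,1].min(),P[:,1].max(),.02):
                q=P[(P[:,1]>=y0)&(P[:,1]<y0+.02)]; print("   y %.3f x %.4f..%.4f mean %.4f"%(y0+.01,q[:,0].min(),q[:,0].max(),q[:,0].mean()))
E
```

```text
carrierL 1656 ((578.1611328125, -156.45547485351562), (128.0985870361328, 111.09901428222656), 78.66634368896484)
hold carrier 966 ((486.9755554199219, -444.6668701171875), (99.73493194580078, 81.25074005126953), 63.36886978149414)
L head z 0.028397829472145086 885
headL 731 ((639.7999877929688, 273.34674072265625), (140.85487365722656, 58.472843170166016), 1.2429999113082886)
rail [111  98  60  12 253] z 0.0217
   y 0.083 x 0.7106..0.7275 mean 0.7177
   y 0.103 x 0.7035..0.7215 mean 0.7115
   y 0.123 x 0.7020..0.7142 mean 0.7072
   y 0.143 x 0.7013..0.7141 mean 0.7071
   y 0.163 x 0.7017..0.7121 mean 0.7061
   y 0.183 x 0.7005..0.7128 mean 0.7062
   y 0.203 x 0.7006..0.7128 mean 0.7056
   y 0.223 x 0.6996..0.7109 mean 0.7041
   y 0.243 x 0.7001..0.7102 mean 0.7045
rail [111 147  34   6 130] z 0.0218
   y 0.156 x 0.5718..0.5832 mean 0.5766
   y 0.176 x 0.5716..0.5835 mean 0.5768
   y 0.196 x 0.5707..0.5812 mean 0.5762
   y 0.216 x 0.5706..0.5816 mean 0.5755
   y 0.236 x 0.5703..0.5855 mean 0.5763
rail [146 146  26   8  93] z 0.0224
   y 0.080 x 0.5630..0.5778 mean 0.5702
   y 0.100 x
[... 265 characters left out ...]
63  51   8 192] z 0.0224
   y 0.046 x 0.5189..0.5330 mean 0.5263
   y 0.066 x 0.5138..0.5302 mean 0.5216
   y 0.086 x 0.5132..0.5253 mean 0.5181
   y 0.106 x 0.5138..0.5231 mean 0.5183
   y 0.126 x 0.5146..0.5268 mean 0.5205
   y 0.146 x 0.5150..0.5268 mean 0.5214
   y 0.166 x 0.5161..0.5272 mean 0.5212
   y 0.186 x 0.5165..0.5275 mean 0.5210
rail [130 200  51  10 176] z 0.0224
   y 0.053 x 0.4006..0.4152 mean 0.4079
   y 0.073 x 0.4068..0.4241 mean 0.4153
   y 0.093 x 0.4129..0.4246 mean 0.4189
   y 0.113 x 0.4135..0.4252 mean 0.4198
   y 0.133 x 0.4166..0.4256 mean 0.4214
   y 0.153 x 0.4172..0.4259 mean 0.4210
   y 0.173 x 0.4176..0.4269 mean 0.4224
   y 0.193 x 0.4180..0.4296 mean 0.4238
```

```bash
python3 -m jog '[{"rotation":[0,0,-6],"translation":[45,20,0],"grip":50},{"rotation":[0,0,-12],"translation":[85,50,0],"grip":50},{"rotation":[0,0,-18],"translation":[125,80,0],"grip":50},{"rotation":[0,0,-24],"translation":[165,110,0],"grip":50},{"rotation":[0,0,-26],"translation":[205,140,0],"grip":50},{"rotation":[0,0,-26],"translation":[245,170,0],"grip":50},{"rotation":[0,0,-26],"translation":[285,200,0],"grip":50},{"rotation":[0,0,-26],"translation":[325,230,0],"grip":50},{"rotation":[0,0,-26],"translation":[365,260,-10],"grip":50},{"rotation":[0,0,-26],"translation":[400,290,-10],"grip":50},{"rotation":[0,0,-26],"translation":[430,319,-11],"grip":50},{"rotation":[0,0,-26],"translation":[430,319,-11],"grip":50},{"rotation":[0,0,-26],"translation":[430,319,-11],"grip":50},{"rotation":[0,0,-26],"translation":[430,319,-11],"grip":50}]' 40
python3 - <<'E'
from h import *
o=readout.get_obs(); p,D=imaging.camera("wrist"); cv2.imwrite("pics/w1.png",p[...,::-1]); np.savez("w1.npz",p=p,D=D,e=o["ee_pos"],r=o["tcp_rot"])
print(o["ee_pos"],o["tcp_rot"]); 
C=cloud("wrist",D,o); z=C[...,2]
m=(z>.014)&(z<.023)&(D>0)
n,l,s,c=cv2.connectedComponentsWithStats(m.astype(np.uint8)); k=1+np.argmax(s[1:,4]); P=C[l==k]
print(s[k],np.median(P[:,2]),"bench",np.median(z[(z>-.01)&(z<.003)]),cv2.minAreaRect((P[:,:2]*1000).astype(np.float32)))
E
```

```text
time: 2.4
ee_pos: [0.5681, -0.2138, 0.2204]
tcp_rot: [180.0, 0.0, -11.4]
wrist_force: [-0.2, 0.3, -0.6]
opening: 0.0504
grasp_force: 0.0
[ 0.56812872 -0.21379287  0.22041327] [ 1.79986926e+02  6.50957143e-03 -1.14305674e+01]
[ 199    0  164   62 5009] 0.018332792526888186 bench 6.815386483505215e-06 ((709.1302490234375, -269.5511169433594), (169.48529052734375, 41.91868209838867), 89.84403228759766)
```

View pics/w1.png

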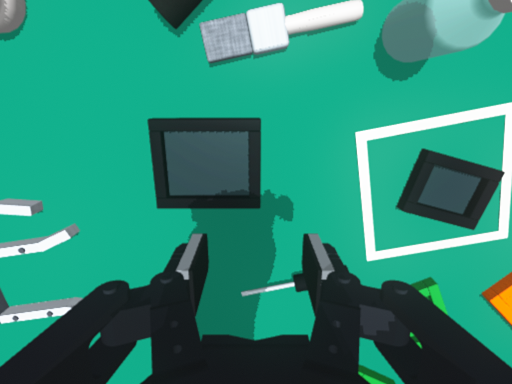

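```bash
python3 - <<'E'
from h import *
d=np.load("w1.npz"); o=dict(ee_pos=d["e"],tcp_rot=d["r"]); p=d["p"].astype(int); C=cloud("wrist",d["D"],o); z=C[...,2]
m=np.zeros((384,512),bool); m[105:215,140:272]=1
m&=(z>.0125)&(z<.024)&(p.max(-1)-p.min(-1)<40)
n,l,s,c=cv2.connectedComponentsWithStats(m.astype(np.uint8)); k=1+np.argmax(s[1:,4]); P=C[l==k]
print(s[k],np.median(P[:,2]),cv2.minAreaRect((P[:,:2]*1000).astype(np.float32)),cv2.boxPoints(cv2.minAreaRect((P[:,:2]*1000).astype(np.float32))))
E
```

```text
[ 148  119  112   89 3960] 0.017835812690223746 ((579.2117919921875, -155.30453491210938), (127.63046264648438, 107.97550201416016), 78.486328125) [[ 513.5728   -207.05957 ]
 [ 619.37555  -228.61166 ]
 [ 644.85077  -103.5495  ]
 [ 539.04803   -81.997406]]
```

```bash
python3 -m jog '[{"rotation":[0,0,0],"translation":[0,1,-45],"grip":50},{"rotation":[0,0,0],"translation":[0,1,-90],"grip":50},{"rotation":[0,0,0],"translation":[0,1,-135],"grip":50},{"rotation":[0,0,0],"translation":[0,1,-170],"grip":50},{"rotation":[0,0,0],"translation":[0,1,-195],"grip":50},{"rotation":[0,0,0],"translation":[0,1,-205],"grip":50},{"rotation":[0,0,0],"translation":[0,1,-211],"grip":50},{"rotation":[0,0,0],"translation":[0,1,-211],"grip":50},{"rotation":[0,0,0],"translation":[0,1,-211],"grip":30},{"rotation":[0,0,0],"translation":[0,1,-211],"grip":20},{"rotation":[0,0,0],"translation":[0,1,-211],"grip":10},{"rotation":[0,0,0],"translation":[0,1,-211],"grip":5},{"rotation":[0,0,0],"translation":[0,1,-211],"grip":5},{"rotation":[0,0,0],"translation":[0,1,-211],"grip":5},{"rotation":[0,0,0],"translation":[0,1,-211],"grip":5}]' 30
```

```text
time: 3.95
ee_pos: [0.5694, -0.2125, 0.0107]
tcp_rot: [180.0, -0.1, -11.4]
wrist_force: [0.4, 0.1, 6.0]
opening: 0.0134
grasp_force: 30.3
```

```bash
python3 -m jog '[{"rotation":[0,0,0],"translation":[0,0,1],"grip":5},{"rotation":[0,0,0],"translation":[2,6,1],"grip":5},{"rotation":[0,0,1],"translation":[5,16,1],"grip":5},{"rotation":[0,0,2],"translation":[9,27,1],"grip":5},{"rotation":[0,0,3],"translation":[14,38,1],"grip":5},{"rotation":[0,0,4],"translation":[19,49,1],"grip":5},{"rotation":[0,0,5],"translation":[25,60,1],"grip":5},{"rotation":[0,0,6],"translation":[31,71,1],"grip":5},{"rotation":[0,0,7],"translation":[37,82,1],"grip":5},{"rotation":[0,0,8],"translation":[43,93,1],"grip":5},{"rotation":[0,0,9],"translation":[49,104,1],"grip":5},{"rotation":[0,0,10],"translation":[55,115,1],"grip":5},{"rotation":[0,0,11],"translation":[61,126,1],"grip":5},{"rotation":[0,0,12],"translation":[67,136,1],"grip":5},{"rotation":[0,0,12.7],"translation":[73,145,1],"grip":5},{"rotation":[0,0,12.7],"translation":[77,151,1],"grip":5},{"rotation":[0,0,12.7],"translation":[78,154,1],"grip":5},{"rotation":[0,0,12.7],"translation":[78,154,1],"grip":5},{"rotation":[0,0,12.7],"translation":[78,154,1],"grip":5}]' 30
python3 - <<'E'
from h import *
for n in ("wrist","top"):
    o=readout.get_obs(); p,D=imaging.camera(n); cv2.imwrite(f"pics/{n}2.png",p[...,::-1]); np.savez(f"{n}2.npz",p=p,D=D,e=o["ee_pos"],r=o["tcp_rot"])
a=cv2.imread("pics/wrist2.png"); b=cv2.imread("pics/top2.png")[60:252,50:306]
cv2.imwrite("pics/c2.png",np.hstack([cv2.resize(a,(400,300)),cv2.resize(b,(400,300))]))
E
```

```text
time: 5.85
ee_pos: [0.6473, -0.0566, 0.0107]
tcp_rot: [-180.0, -0.1, 1.4]
wrist_force: [0.6, -1.3, 4.8]
opening: 0.0132
grasp_force: 30.3
```

View pics/c2.png

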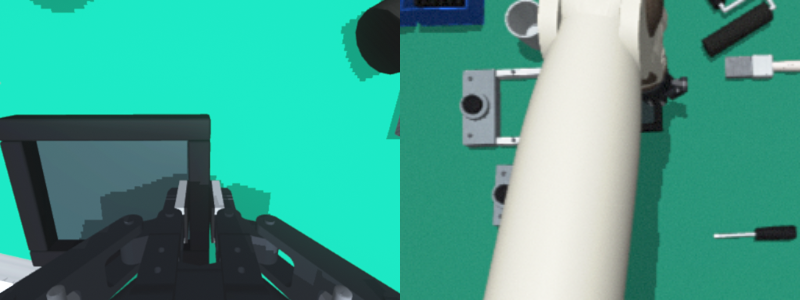

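```bash
python3 - <<'E'
from h import *
d=np.load("wrist2.npz"); o=dict(ee_pos=d["e"],tcp_rot=d["r"]); C=cloud("wrist",d["D"],o); p=d["p"].astype(int)
m=(C[...,2]>.015)&(C[...,2]<.021)&(p.max(-1)<90); m[250:]=0; m[:,275:]=0
P=C[m]
for y in np.arange(-.06,.08,.01):
    q=P[(P[:,1]>y-.005)&(P[:,1]<y+.005)]
    if len(q)>5: print("%.3f xmax %.4f xmin %.4f"%(y,np.percentile(q[:,0],99),q[:,0].min()))
print(P[:,1].min(),P[:,1].max())
E
```

```text
-0.060 xmax 0.7003 xmin 0.6489
-0.050 xmax 0.7003 xmin 0.6491
-0.040 xmax 0.7002 xmin 0.6536
-0.030 xmax 0.6999 xmin 0.6856
-0.020 xmax 0.6997 xmin 0.6857
-0.010 xmax 0.6994 xmin 0.6854
0.000 xmax 0.6992 xmin 0.6852
0.010 xmax 0.6989 xmin 0.6851
0.020 xmax 0.6986 xmin 0.6847
0.030 xmax 0.6984 xmin 0.6845
0.040 xmax 0.6980 xmin 0.6843
0.050 xmax 0.6977 xmin 0.6455
0.060 xmax 0.6973 xmin 0.6464
0.070 xmax 0.6924 xmin 0.6466
-0.06280835917936597 0.06807301096753138
```

```bash
python3 -m jog '[{"rotation":[0,0,0],"translation":[1,5,0],"grip":5},{"rotation":[0,0,0],"translation":[1,14,0],"grip":5},{"rotation":[0,0,0],"translation":[1,24,0],"grip":5},{"rotation":[0,0,0],"translation":[0.5,34,0],"grip":5},{"rotation":[0,0,0],"translation":[0.3,44,0],"grip":5},{"rotation":[0,0,0],"translation":[0,54,0],"grip":5},{"rotation":[0,0,0],"translation":[-0.2,64,0],"grip":5},{"rotation":[0,0,0],"translation":[-0.4,74,0],"grip":5},{"rotation":[0,0,0],"translation":[-0.6,84,0],"grip":5},{"rotation":[0,0,0],"translation":[-0.8,94,0],"grip":5},{"rotation":[0,0,0],"translation":[-1,104,0],"grip":5},{"rotation":[0,0,0],"translation":[-1.3,114,0],"grip":5},{"rotation":[0,0,0],"translation":[-1.5,124,0],"grip":5},{"rotation":[0,0,0],"translation":[-1.8,134,0],"grip":5},{"rotation":[0,0,0],"translation":[-2,144,0],"grip":5},{"rotation":[0,0,0],"translation":[-2.3,152,0],"grip":5},{"rotation":[0,0,0],"translation":[-2.5,158,0],"grip":5},{"rotation":[0,0,0],"translation":[-2.6,163,0],"grip":5},{"rotation":[0,0,0],"translation":[-2.6,165,0],"grip":5},{"rotation":[0,0,0],"translation":[-2.6,165,0],"grip":5}]' 30
```

```text
time: 7.95
ee_pos: [0.6486, 0.0692, 0.0108]
tcp_rot: [-178.4, -0.1, 5.4]
wrist_force: [5.1, -3.6, 3.3]
opening: 0.0129
grasp_force: 30.7
```

```bash
python3 - <<'E'
from h import *
o=readout.get_obs(); print(o["q"].round(1),o["qd"].round(1),o["joint_efforts"].round(1),o["ee_pos"],o["tcp_rot"],o["wrist_force"],o["torque"])
for n in ("wrist","side"):
    p,D=imaging.camera(n); cv2.imwrite(f"pics/{n}3.png",p[...,::-1]); np.savez(f"{n}3.npz",p=p,D=D,e=o["ee_pos"],r=o["tcp_rot"])
cv2.imwrite("pics/c3.png",np.hstack([cv2.resize(cv2.imread(f"pics/{n}3.png"),(400,300)) for n in ("wrist","side")]))
o=readout.get_obs();print(o["ee_pos"])
E
```

```text
[  5.4  20.1   3.4  73.2   1.6 180. ] [-0.1  0.  -0.  -0.   0.3 -0. ] [  3.2 -65.   42.1   1.7   1.4  -0.4] [0.64863672 0.06921056 0.0107814 ] [-1.78377470e+02 -7.36654290e-02  5.40199006e+00] [ 5.14528088 -3.60598328  3.28158023] [-1.05185659 -0.9576853  -0.44850395]
[0.64863622 0.06917621 0.01076845]
```

View pics/c3.png

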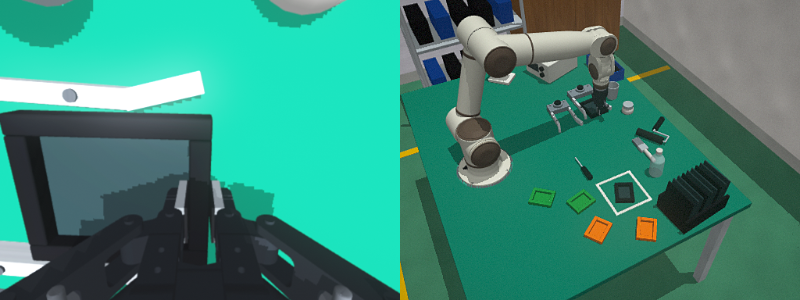

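```bash
python3 -m jog '[{"rotation":[0,0,0],"translation":[0,0,0],"grip":15},{"rotation":[0,0,0],"translation":[0,0,0],"grip":25},{"rotation":[0,0,0],"translation":[0,0,0],"grip":35},{"rotation":[0,0,0],"translation":[0,0,0],"grip":40}]' 30
```

```text
time: 8.45
ee_pos: [0.6472, 0.0688, 0.0099]
tcp_rot: [-178.3, 0.1, 5.4]
wrist_force: [0.6, -0.2, -0.0]
opening: 0.0402
grasp_force: 0.0
```

```bash
python3 -m jog '[{"rotation":[0,0,0],"translation":[0,0,10],"grip":40},{"rotation":[0,0,0],"translation":[0,0,25],"grip":40},{"rotation":[0,0,0],"translation":[0,0,55],"grip":40},{"rotation":[0,0,0],"translation":[0,0,90],"grip":40},{"rotation":[0,0,0],"translation":[0,0,120],"grip":40}]'
```

```text
time: 8.95
ee_pos: [0.6478, 0.0683, 0.1338]
tcp_rot: [-178.3, -0.1, 5.3]
wrist_force: [0.3, 0.1, -0.4]
opening: 0.0397
grasp_force: 0.0
```

```bash
python3 -m jog '[{"rotation":[0,0,8.5],"translation":[0,0,20],"grip":40},{"rotation":[0,0,17],"translation":[0,0,40],"grip":40},{"rotation":[0,0,25.5],"translation":[0,0,60],"grip":40},{"rotation":[0,0,34],"translation":[0,0,80],"grip":40},{"rotation":[0,0,42.5],"translation":[0,0,90],"grip":40},{"rotation":[0,0,51],"translation":[0,0,90],"grip":40},{"rotation":[0,0,59.5],"translation":[0,0,90],"grip":40},{"rotation":[0,0,68],"translation":[0,0,90],"grip":40},{"rotation":[0,0,76.5],"translation":[0,0,90],"grip":40},{"rotation":[0,0,85],"translation":[0,0,90],"grip":40},{"rotation":[0,0,93.5],"translation":[0,0,90],"grip":40},{"rotation":[0,0,102],"translation":[0,0,90],"grip":40},{"rotation":[0,0,110.5],"translation":[0,0,90],"grip":40},{"rotation":[0,0,119],"translation":[0,0,90],"grip":40},{"rotation":[0,0,127.5],"translation":[0,0,90],"grip":40},{"rotation":[0,0,136],"translation":[0,0,90],"grip":40},{"rotation":[0,0,144.5],"translation":[0,0,90],"grip":40},{"rotation":[0,0,153],"translation":[0,0,90],"grip":40},{"rotation":[0,0,161.5],"translation":[0,0,90],"grip":40},{"rotation":[0,0,170],"translation":[0,0,90],"grip":40}]'
python3 -m jog '[{"rotation":[0,0,3],"translation":[0,0,0],"grip":40},{"rotation":[0,0,3],"translation":[0,0,0],"grip":40}]'
python3 - <<'E'
from h import *
o=readout.get_obs(); print(o["q"].round(1))
p,D=imaging.camera("wrist"); cv2.imwrite("pics/w4.png",p[...,::-1]); np.savez("w4.npz",p=p,D=D,e=o["ee_pos"],r=o["tcp_rot"])
E
```

```text
time: 10.95
ee_pos: [0.6475, 0.0683, 0.222]
tcp_rot: [-178.4, 0.1, 175.7]
wrist_force: [-0.1, -0.3, -0.6]
opening: 0.0402
grasp_force: 0.0
time: 11.15
ee_pos: [0.6475, 0.0683, 0.222]
tcp_rot: [-178.4, 0.2, 178.4]
wrist_force: [-0.2, 0.2, -0.1]
opening: 0.0397
grasp_force: 0.0
[ 6.7 19.5 26.1 96.7 -1.6  8.4]
```

View pics/w4.png

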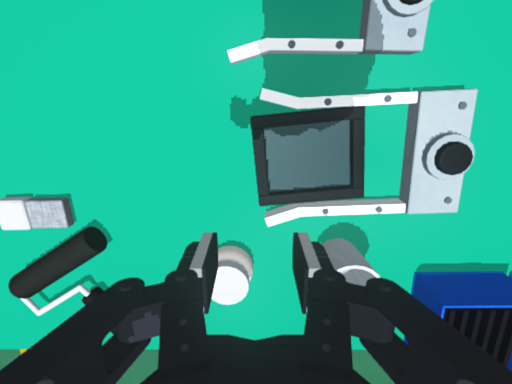

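```bash
python3 - <<'E'
from h import *
d=np.load("w4.npz"); o=dict(ee_pos=d["e"],tcp_rot=d["r"]); p=d["p"].astype(int); C=cloud("wrist",d["D"],o); z=C[...,2]
m=np.zeros((384,512),bool); m[95:215,245:372]=1
m&=(z>.012)&(z<.024)&(p.max(-1)<75)
n,l,s,c=cv2.connectedComponentsWithStats(m.astype(np.uint8)); k=1+np.argmax(s[1:,4]); P=C[l==k]
print(s[k],np.median(P[:,2]),cv2.minAreaRect((P[:,:2]*1000).astype(np.float32)),cv2.boxPoints(cv2.minAreaRect((P[:,:2]*1000).astype(np.float32))))
w=np.zeros((384,512),bool); w[85:230,225:405]=1
w&=(p.min(-1)>150)&(z>.016)&(z<.026)
n,l,s,c=cv2.connectedComponentsWithStats(w.astype(np.uint8))
for k in range(1,n):
    if s[k,4]>100:
        P=C[l==k]; print("rail",s[k],np.median(P[:,2]))
        for y in np.arange(.07,.26,.03):
            q=P[abs(P[:,1]-y)<.006]
            if len(q): print("  %.3f %.4f..%.4f"%(y,q[:,0].min(),q[:,0].max()))
h=(z>.025)&(z<.031)&(p.min(-1)>100); h[:, :395]=0; h[:80]=0;h[230:]=0
n,l,s,c=cv2.connectedComponentsWithStats(h.astype(np.uint8)); k=1+np.argmax(s[1:,4]); P=C[l==k]
print("head",np.median(P[:,2]),cv2.minAreaRect((P[:,:2]*1000).astype(np.float32)))
b=(z>.031)&(z<.06)&(p.max(-1)<70); b[:, :410]=0; b[:120]=0;b[190:]=0
P=C[b]; print("button",b.sum(),np.median(P[:,2]),(P.min(0)+P.max(0))/2,P.max(0)-P.min(0))
E
```

```text
[ 251  107  113   98 4122] 0.01780059640805362 ((641.8226318359375, 127.32512664794922), (109.5489273071289, 128.0884246826172), 4.123793601989746) [[582.5845  187.2646 ]
 [591.79553  59.5078 ]
 [701.0608   67.38565]
 [691.84973 195.14246]]
rail [ 260   88  145   21 1543] 0.021877954710351144
  0.070 0.5618..0.5734
  0.100 0.5677..0.5818
  0.130 0.5728..0.5837
  0.160 0.5717..0.5833
  0.190 0.5714..0.5832
  0.220 0.5703..0.5820
rail [ 265  203  140   23 1294] 0.021773107090567373
  0.070 0.7150..0.7220
  0.100 0.7057..0.7210
  0.130 0.7015..0.7141
  0.160 0.7011..0.7131
  0.190 0.7002..0.7124
  0.220 0.6994..0.7113
  0.250 0.7023..0.7099
head 0.027706409958688227 ((639.931884765625, 274.1390686035156), (141.28988647460938, 60.7977180480957), 0.9965335726737976)
button 909 0.04944270309372911 [0.63900113 0.27707378 0.04612447] [0.03358017 0.03447005 0.01144771]
```

```bash
python3 -m jog '[{"rotation":[1.6,0,5.7],"translation":[-1.5,1,-40],"grip":44},{"rotation":[1.6,0,5.7],"translation":[-1.5,1,-80],"grip":44},{"rotation":[1.6,0,5.7],"translation":[-1.5,1,-120],"grip":44},{"rotation":[1.6,0,5.7],"translation":[-1.5,1,-160],"grip":44},{"rotation":[1.6,0,5.7],"translation":[-1.5,1,-185],"grip":44},{"rotation":[1.6,0,5.7],"translation":[-1.5,1,-200],"grip":44},{"rotation":[1.6,0,5.7],"translation":[-1.5,1,-208],"grip":44},{"rotation":[1.6,0,5.7],"translation":[-1.5,1,-211],"grip":44},{"rotation":[1.6,0,5.7],"translation":[-1.5,1,-211],"grip":44},{"rotation":[1.6,0,5.7],"translation":[-1.5,1,-211],"grip":30},{"rotation":[1.6,0,5.7],"translation":[-1.5,1,-211],"grip":20},{"rotation":[1.6,0,5.7],"translation":[-1.5,1,-211],"grip":10},{"rotation":[1.6,0,5.7],"translation":[-1.5,1,-211],"grip":5},{"rotation":[1.6,0,5.7],"translation":[-1.5,1,-211],"grip":5},{"rotation":[1.6,0,5.7],"translation":[-1.5,1,-211],"grip":5},{"rotation":[1.6,0,5.7],"translation":[-1.5,1,-211],"grip":5}]' 30
```

```text
time: 12.8
ee_pos: [0.6466, 0.0693, 0.0104]
tcp_rot: [-179.9, 0.2, -176.0]
wrist_force: [-0.9, 0.4, 5.2]
opening: 0.0128
grasp_force: 30.2
```

```bash
python3 -m jog '[{"rotation":[0,0,-1],"translation":[-1,2,0.5],"grip":5},{"rotation":[0,0,-2],"translation":[-2,6,0.5],"grip":5},{"rotation":[0,0,-2.8],"translation":[-2.6,12,0.5],"grip":5},{"rotation":[0,0,-2.8],"translation":[-2.8,20,0.5],"grip":5},{"rotation":[0,0,-2.8],"translation":[-3,28,0.5],"grip":5},{"rotation":[0,0,-2.8],"translation":[-3.2,35,0.5],"grip":5},{"rotation":[0,0,-2.8],"translation":[-3.4,40,0.5],"grip":5},{"rotation":[0,0,-2.8],"translation":[-3.5,44,0.5],"grip":5},{"rotation":[0,0,-2.8],"translation":[-3.6,46,0.5],"grip":5},{"rotation":[0,0,-2.8],"translation":[-3.6,46,0.5],"grip":5}]' 30
```

```text
time: 13.8
ee_pos: [0.6428, 0.1155, 0.0104]
tcp_rot: [-179.9, 0.2, -178.8]
wrist_force: [-0.2, -2.9, 6.0]
opening: 0.013
grasp_force: 30.2
```

```bash
python3 -m jog '[{"rotation":[0,0,0],"translation":[0,1.5,0],"grip":5},{"rotation":[0,0,0],"translation":[0,3,0],"grip":5},{"rotation":[0,0,0],"translation":[0,4,0],"grip":5},{"rotation":[0,0,0],"translation":[0,4,0],"grip":5}]'; python3 -m jog '[{"rotation":[0,0,0],"translation":[0,1,0],"grip":5},{"rotation":[0,0,0],"translation":[0,2,0],"grip":5},{"rotation":[0,0,0],"translation":[0,2,0],"grip":5}]'
```

```text
time: 14.2
ee_pos: [0.6428, 0.1192, 0.0104]
tcp_rot: [-179.9, 0.1, -178.8]
wrist_force: [0.2, -4.3, 6.0]
opening: 0.0132
grasp_force: 30.2
time: 14.5
ee_pos: [0.6428, 0.1208, 0.0104]
tcp_rot: [-179.8, 0.1, -178.8]
wrist_force: [-0.0, -6.7, 5.4]
opening: 0.013
grasp_force: 30.3
```

Force is starting to rise; continue the push until it clearly contacts the stop.

```bash
python3 -m jog '[{"rotation":[0,0,0],"translation":[0,1,0],"grip":5},{"rotation":[0,0,0],"translation":[0,2,0],"grip":5},{"rotation":[0,0,0],"translation":[0,2,0],"grip":5}]';python3 -m jog '[{"rotation":[0,0,0],"translation":[0,1,0],"grip":5},{"rotation":[0,0,0],"translation":[0,1,0],"grip":5}]'
```

```text
time: 14.8
ee_pos: [0.6429, 0.1209, 0.0104]
tcp_rot: [-179.7, 0.2, -178.9]
wrist_force: [0.3, -14.6, 7.4]
opening: 0.0131
grasp_force: 30.4
time: 15.0
ee_pos: [0.6429, 0.121, 0.0104]
tcp_rot: [-179.6, 0.1, -178.9]
wrist_force: [-0.5, -19.3, 6.4]
opening: 0.0129
grasp_force: 30.5
```

```bash
python3 -m jog '[{"rotation":[0,0,0],"translation":[0,-2,0],"grip":5},{"rotation":[0,0,0],"translation":[0,-3,0],"grip":15},{"rotation":[0,0,0],"translation":[0,-3,0],"grip":25},{"rotation":[0,0,0],"translation":[0,-3,0],"grip":35},{"rotation":[0,0,0],"translation":[0,-3,0],"grip":40},{"rotation":[0,0,0],"translation":[0,-3,0],"grip":40},{"rotation":[0,0,0],"translation":[0,-3,15],"grip":40},{"rotation":[0,0,0],"translation":[0,-3,45],"grip":40},{"rotation":[0,0,0],"translation":[0,-3,90],"grip":40},{"rotation":[0,0,0],"translation":[0,-3,140],"grip":30},{"rotation":[0,0,0],"translation":[0,-3,190],"grip":10},{"rotation":[0,0,0],"translation":[0,-3,210],"grip":0},{"rotation":[0,0,0],"translation":[0,-3,210],"grip":0},{"rotation":[0,0,0],"translation":[0,-3,210],"grip":0}]'
python3 - <<'E'
from h import *
o=readout.get_obs(); print(o["q"].round(1))
p,D=imaging.camera("wrist"); cv2.imwrite("pics/w5.png",p[...,::-1]); np.savez("w5.npz",p=p,D=D,e=o["ee_pos"],r=o["tcp_rot"])
C=cloud("wrist",D,o); z=C[...,2]; p=p.astype(int)
def rect(m,nm):
    n,l,s,c=cv2.connectedComponentsWithStats(m.astype(np.uint8)); k=1+np.argmax(s[1:,4]); P=C[l==k]
    print(nm,s[k,4],np.median(P[:,2]),cv2.minAreaRect((P[:,:2]*1000).astype(np.float32)))
X,Y=C[...,0],C[...,1]
rect((z>.012)&(z<.024)&(p.max(-1)<75)&(X>.57)&(X<.72)&(Y>.1)&(Y<.26),"carrier")
rect((z>.025)&(z<.031)&(p.min(-1)>100)&(X>.55)&(X<.73)&(Y>.22)&(Y<.33),"head")
rect((z>.031)&(z<.06)&(p.max(-1)<70)&(X>.6)&(X<.69)&(Y>.24)&(Y<.32),"button")
E
```

```text
time: 16.4
ee_pos: [0.6426, 0.1214, 0.2204]
tcp_rot: [-180.0, 0.1, -178.7]
wrist_force: [0.0, -0.3, -1.1]
opening: 0.0002
grasp_force: 0.0
[10.7 19.7 26.1 96.3 -0.1  9.5]
carrier 3935 0.0177802409921049 ((640.8474731445312, 179.8597412109375), (108.38877868652344, 129.2681884765625), 1.1492919921875)
head 4506 0.027748772161156454 ((639.5167236328125, 273.87371826171875), (140.51651000976562, 59.993064880371094), 1.344634771347046)
button 789 0.04956505857844712 ((639.0006713867188, 276.7197570800781), (33.105552673339844, 32.9705810546875), 54.444602966308594)
```

View pics/w5.png

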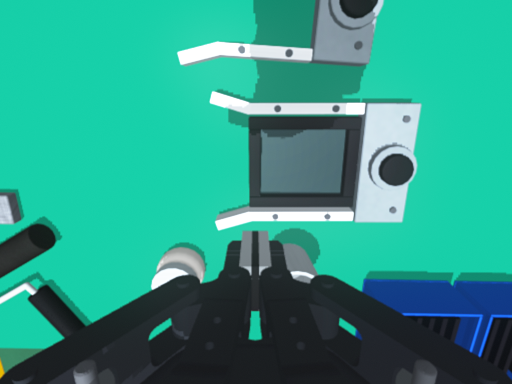

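```bash
python3 -m jog '[{"rotation":[0,0,0],"translation":[0,30,0],"grip":0},{"rotation":[0,0,0],"translation":[-1,65,-20],"grip":0},{"rotation":[0,0,0],"translation":[-2,100,-50],"grip":0},{"rotation":[0,0,0],"translation":[-3,130,-80],"grip":0},{"rotation":[0,0,0],"translation":[-3.6,150,-110],"grip":0},{"rotation":[0,0,0],"translation":[-3.6,155.5,-135],"grip":0},{"rotation":[0,0,0],"translation":[-3.6,155.5,-150],"grip":0},{"rotation":[0,0,0],"translation":[-3.6,155.5,-155],"grip":0},{"rotation":[0,0,0],"translation":[-3.6,155.5,-155],"grip":0}]'
```

```text
time: 17.35
ee_pos: [0.6386, 0.276, 0.0643]
tcp_rot: [-179.9, 0.0, -178.8]
wrist_force: [0.2, 0.8, -0.5]
opening: 0.0003
grasp_force: 0.0
```

```bash
python3 -m jog '[{"rotation":[0,0,0],"translation":[0,0,-6],"grip":0},{"rotation":[0,0,0],"translation":[0,0,-12],"grip":0},{"rotation":[0,0,0],"translation":[0,0,-16],"grip":0},{"rotation":[0,0,0],"translation":[0,0,-19],"grip":0},{"rotation":[0,0,0],"translation":[0,0,-22],"grip":0},{"rotation":[0,0,0],"translation":[0,0,-24],"grip":0},{"rotation":[0,0,0],"translation":[0,0,-24],"grip":0}]'
```

```text
time: 18.05
ee_pos: [0.6394, 0.2767, 0.0439]
tcp_rot: [-180.0, 0.2, -178.8]
wrist_force: [-5.8, -4.5, 18.3]
opening: 0.0001
grasp_force: 9.1
```

```bash
python3 -m jog '[{"rotation":[0,0,0],"translation":[0,0,-1],"grip":0},{"rotation":[0,0,0],"translation":[0,0,-1],"grip":0},{"rotation":[0,0,0],"translation":[0,0,8],"grip":0},{"rotation":[0,0,0],"translation":[0,0,30],"grip":0},{"rotation":[0,0,0],"translation":[0,0,70],"grip":0},{"rotation":[0,0,0],"translation":[0,-30,110],"grip":0},{"rotation":[0,0,0],"translation":[0,-70,150],"grip":0},{"rotation":[0,0,0],"translation":[0,-110,175],"grip":0},{"rotation":[0,0,0],"translation":[0,-155,177],"grip":0},{"rotation":[0,0,0],"translation":[0,-155,177],"grip":0},{"rotation":[0,0,0],"translation":[0,-155,177],"grip":0}]'
python3 - <<'E'
from h import *
o=readout.get_obs()
p,D=imaging.camera("wrist"); cv2.imwrite("pics/w6.png",p[...,::-1])
C=cloud("wrist",D,o); z=C[...,2]; p=p.astype(int)
def rect(m,nm):
    n,l,s,c=cv2.connectedComponentsWithStats(m.astype(np.uint8)); k=1+np.argmax(s[1:,4]); P=C[l==k]
    print(nm,s[k,4],np.median(P[:,2]),cv2.minAreaRect((P[:,:2]*1000).astype(np.float32)))
X,Y=C[...,0],C[...,1]
rect((z>.012)&(z<.024)&(p.max(-1)<75)&(X>.57)&(X<.72)&(Y>.1)&(Y<.26),"carrier")
rect((z>.025)&(z<.031)&(p.min(-1)>100)&(X>.55)&(X<.73)&(Y>.22)&(Y<.33),"head")
rect((z>.031)&(z<.06)&(p.max(-1)<70)&(X>.6)&(X<.69)&(Y>.24)&(Y<.32),"button")
E
```

```text
time: 19.15
ee_pos: [0.639, 0.1208, 0.218]
tcp_rot: [-180.0, 0.1, -178.9]
wrist_force: [0.4, -0.2, -0.1]
opening: -0.0002
grasp_force: 0.0
carrier 4087 0.01780017675056489 ((640.7271728515625, 180.1896514892578), (108.8635482788086, 128.6719970703125), 1.0547205209732056)
head 4522 0.027795017237589648 ((639.717041015625, 274.072998046875), (141.70993041992188, 61.028770446777344), 1.5157153606414795)
button 805 0.04967789841450865 ((639.1402587890625, 277.2367248535156), (34.26676940917969, 32.769222259521484), 57.594966888427734)
```

Carrier unchanged at home, button back up at full height, arm clear.

```bash
python3 -c "
from workcell import bot; print(bot.job_done())"
```

```text
the job is handed in; nothing more can be done
None
```

I slid the waiting large carrier home against the stop in the large nest, then pressed that nest's start button fully down and let it come back up. I handed the job in at about 19 s with the arm clear; no verdict was returned.

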